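# Put the plaster-turning wheel in gear by feel

### The job

Put the little bench turning wheel into gear: hold the black bar knob on the spindle, ease it down gently until the teeth touch and rock it to and fro until you feel them drop into mesh, then press it fully home and let go. Do not force the teeth, and do not turn the round wheel head with the plaster piece on it, which is already lined up (only a slight shake is allowed). Last, swing the catch by its peg fully over the flange of the lowered sleeve so that it cannot jump out of gear.

Things in the scene. Friction and masses are not known exactly. Their poses are not given: they have to be found in the camera images.
- turning_wheel: grey cast housing, bolted down, foot 170 x 370 mm, top 56 mm above the bench. Origin on the bench under the spindle axis; z up; y along the housing to the wheel head (aluminium disc of 124 mm, its axis 120 mm from the spindle, top 96 mm above the bench, a pale plaster piece 20 mm high lying on it); the catch stands on the -y side
- spindle: upright steel spindle, 16 mm thick, turning freely about the vertical axis through the housing's origin, carrying the sleeve and the knob, which turn with it. Origin on the axis 56 mm above the bench. At the start the sleeve's dogs stand over teeth, by an amount that nothing on the knob shows: it must turn up to 30 degrees one way, or the rest of 60 degrees the other way, for them to drop in
- driven_gear: steel gear of 120 mm under the sleeve, on the spindle axis (origin 62 mm above the bench), with six square upright teeth (17 mm wide, 12 mm high, 34 to 46 mm from the axis, 60 degrees apart), tops 86 mm above the bench. Geared 1:1 to the wheel head; turns stiffly (0.35 N m). Contact force between dogs and teeth must stay below 20 N
- sleeve (a joint): how far the steel sleeve is pushed down the spindle (m): 0 raised, 0.014 fully home. Three square dogs 16 mm wide, 120 degrees apart, hang under its flange (96 mm across) and meet the tooth tops at about 0.006; they pass on only between teeth (play 1.6 mm either side, 5 degrees of turn in all). Friction holds it at any height; about 1 N moves it down
- knob_grip (a point): middle of the black bar knob on the sleeve: 46 mm long (point x), 18 mm wide (y), 32 mm high (z up), 20 mm clear above the flange; 156 mm above the bench when raised, 142 mm when home. It turns the spindle and pushes the sleeve through a spring of 2 N per mm with 5 mm travel, then solid; when the dogs drop in, the force on the held knob falls suddenly
- head_mark (a point): short dark line on the top of the wheel head, 53 mm from the head's axis; it must stay within 8 mm of where it was at the start
- catch (a joint): angle of the flat steel catch about its upright post (rad): 0 open, 1.5 fully over the flange (a stop), growing anticlockwise seen from above. Turns stiffly at 0.05 N m and stays where it is left. Its flat nose (52 mm long, 14 mm wide, 6 mm thick, underside 100.5 mm above the bench) passes over the flange only when the sleeve is home, else it strikes the flange's edge
- catch_peg (a point): centre of the top of the upright round black peg on the tail of the catch, by which it is moved: 12 mm thick, standing 34 mm above the catch's plate, top 140.5 mm above the bench, 45 mm from the catch's pivot, on the side opposite to the nose
- catch_pivot (a point): axis of the catch's post, 82 mm from the spindle axis in the housing's -y, 100.5 mm above the bench; with the catch at 0 the nose points along the housing's +x and the peg stands 45 mm away in its -x; closed, the nose points to the spindle

How it is judged (in metres and radians):
On the way, in this order (a step that is already met when the one before it is completed fails the run):
1. the sleeve is fully home, its dogs between the teeth, with the catch still open (value of joint sleeve above 0.012 m and value of joint catch below 0.5 rad), for 0.2 s.
2. the catch is swung over the flange (value of joint sleeve above 0.012 m and value of joint catch above 1.25 rad), for 0.2 s.
At the end, for the whole second after the job is handed in: the sleeve is home (pushed down by more than 12 of its 14 mm), the catch is turned over its flange (more than 1.25 of 1.5 rad), and the mark on the wheel head is within 8 mm of where it was (all of step 2 and distance of head_mark from where it was at the start of the episode below 0.008 m); the robot touches nothing.
It fails at once if the teeth are forced: contact between the spindle's dogs and the driven gear exceeds 20 N (contact force between spindle and driven_gear above 20 N).
It fails at once if the wheel head is turned: its mark moves more than 8 mm (distance of head_mark from where it was at the start of the episode above 0.008 m).
It also fails if it takes over 64 s, if anything falls off the work surface, if the arm or the gripper's body presses on something with over 40 N, if the wrist force passes 120 N, or if a joint passes its speed limit or range.

### The arm

A 7-joint arm with a two-finger parallel gripper is mounted at the origin on a cart in front of the work surface, level with it; the furniture and walls round the work are solid. World frame = base frame: x ahead of the robot, y to its left, z up, the work surface at z = 0. Lengths are in mm, angles in rad, forces in N, time in s.
With the tool pointing down it reaches from about 350 to 775 mm from the base axis. Payload 3.1 kg.
Tool frame: the origin (TCP) lies at the very end of the fingers, on their centre line; the grasp point (between the pads) lies 19 mm behind it (robot.grasp_offset is the z of the grasp point in the tool frame, in mm); z points along the fingers, y is the direction in which the jaws open and shut (so a half turn about z gives the same grasp; the last joint's range is limited). The gripper opens to 85 mm and grips with 20 to 120 N. Pads are 22 mm wide; open, the fingers measure 114 mm over their backs; the gripper's body (76 mm by 85 mm) begins 54 mm behind the grasp point. The pads swing forward as they close: fully open they stand 13 mm farther back than shut.
Start: joints at [-1.153, 0.311, 0.014, 1.512, -0.004, 1.319, -0.027], TCP at [244.05, 492.907, 231.304] pointing down, gripper open.
Joint ranges: [-2.7, 2.7], [-0.3, 1.91], [-1.27, 1.3], [0.12, 2.57], [-1.44, 4.58], [0.2, 2.03], [-3.05, 3.05]. Speed limits (rad/s): [2.79, 2.79, 3.14, 3.14, 3.14, 3.14, 3.14].

### API

Orientations are given as a unit quaternion [x, y, z, w].
In Python, from workcell import robot gives the robot as it stands.
- The arm moves only by the tool move_arm, never from a script. Its argument "series" is a list of rows, each an object of numbers: "tx", "ty", "tz": the shift along the tool's x, y, z in cm; "roll": the turn about the tool's z in rad. A call has 1 to 10 rows; each row is the pose to reach, as a shift and turn from the pose commanded when the call began, along the tool's axes at that moment; what a row does not reach only later rows make up. A row lasts 1/12 s, in which the tool goes at most 41.7 mm and 7.16 degrees, less where a joint would pass 70% of its speed; a pose out of reach is approached as far as the arm can. A call with a gripper value outside its range is refused whole. "grip" is the gripper's target within -1 to 1 (fully open at 1, half-way at 0, shut at -1), set as the call begins (left out, the last holds). The fingers move at their own pace and stop on an object; the grip force is fixed at half the most. Time passes only in rows, so rows that repeat a pose let the fingers close. It gives the time, the measured TCP pose, the force and the opening at its end, in the units of the state.
- robot.read_state(): the state, without advancing time (a new reading comes with each control period).
- robot.grab_frame(name): name is "scene" or "top" or "wrist"; returns a dict with "img" (384x512x3 uint8, red, green, blue), "fov_y" (degrees; the focal length in pixels is half the picture's height over the tangent of half this angle, whatever the lens; pixels are square), "cx", "cy" (the principal point, pixels), "world_to_cam" (4x4, takes a point from world to camera coordinates); the wrist camera has in their place "tool_from_camera" (4x4, takes a point from camera to tool coordinates, whose origin is the TCP and whose axes are the flange's). Camera axes: x right, y down, z forward; pixel columns grow to the right and rows downward; lengths in mm; the calibration is good to about 2 mm. A picture is of the moment at which its call begins: read the wrist's pose just before it. There is no depth.
- robot.job_done(): hands the job in, once; it reports no verdict.
The state is a dict: "t": time; "joint_pos": joint angles; "joint_velocities": joint speeds; "joint_torque": joint torques, N m; "ee_pos": TCP position; "ee_rot": TCP orientation; "ft_force": force on the tool from outside, world axes, zero at the start; "moment": the same for the moment, N m; "width": finger opening in mm.
Only numpy, scipy, OpenCV 4.12 (cv2) and the standard library are available. Lean on these libraries where they do the work, as an engineer would, in place of code of your own. Each camera call takes 0.05 s, during which the arm holds its last target. There are 200 camera calls.

## Working session

There is one attempt and no reset: what is moved stays moved. The work goes in short steps, Python scripts to look and compute and a tool call to move; the robot and the scene stay as the last step left them, time stands still between calls to the robot, and variables do not carry over. Pictures are saved under pics/ and viewed, about 8 in all and at most 12, crops included, and the job is handed in when it is done.

Besides the shell and the picture viewer there is one more tool, called after "Request:" by a JSON object that holds its "api" and its "payload". move_arm: Moves the arm, as the interface text tells. Its arguments: {"type":"object","properties":{"series":{"type":"array"},"grip":{"type":"number"}},"required":["series"]}

```bash
mkdir -p pics
cat > h.py <<'E'
import numpy as np, cv2
from workcell import robot
from scipy.spatial.transform import Rotation as R
def frame(n,save=None):
    s=robot.read_state(); f=robot.grab_frame(n); 
    if n=='wrist':
        T=np.eye(4);T[:3,:3]=R.from_quat(s['ee_rot']).as_matrix();T[:3,3]=s['ee_pos']
        f['c2w']=T@np.array(f['tool_from_camera'])
    else: f['c2w']=np.linalg.inv(np.array(f['world_to_cam']))
    f['F']=f['img'].shape[0]/2/np.tan(np.radians(f['fov_y'])/2)
    if save: cv2.imwrite('pics/'+save,f['img'][:,:,::-1])
    return f
def ray(f,u,v,z):
    d=f['c2w'][:3,:3]@np.array([(u-f['cx'])/f['F'],(v-f['cy'])/f['F'],1]);o=f['c2w'][:3,3]
    return o+d*(z-o[2])/d[2]
def proj(f,p):
    q=np.linalg.inv(f['c2w'])@np.append(p,1);return f['F']*q[:2]/q[2]+[f['cx'],f['cy']]
E
python3 - <<'E'
from h import *
s=robot.read_state();print(s['ee_pos'],s['ee_rot'],s['ft_force'],s['width'],s['t'])
a=frame('scene');b=frame('top')
for f in(a,b):print(f['c2w'][:3,3],f['F'])
cv2.imwrite('pics/a.png',cv2.resize(np.vstack([a['img'],b['img']])[:,:,::-1],(400,600)))
cv2.imwrite('pics/top.png',cv2.resize(b['img'][:,:,::-1],(800,600)))
cv2.imwrite('pics/scene.png',cv2.resize(a['img'][:,:,::-1],(800,600)))
E
```

```text
[243.75660141 492.21572745 230.22673869] [ 2.27857107e-01  9.73693869e-01 -1.15987685e-03 -2.05083264e-04] [-0.25713201  0.08742485  0.4112498 ] 85.25839795136719 0.0
[-135.57642058  409.59638183  546.35146108] 464.22570500962433
[437.24203504  69.29471318 949.41897292] 388.55441119222905
```

View pics/top.png

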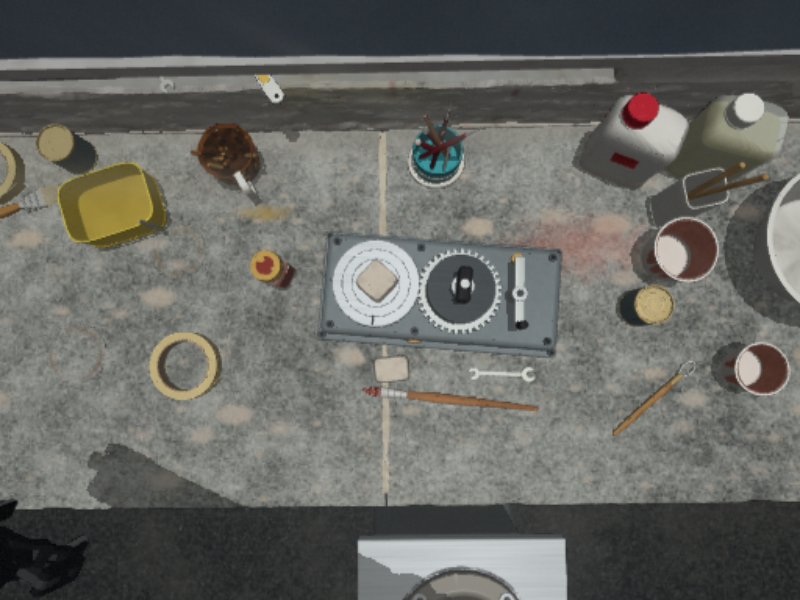

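View pics/scene.png

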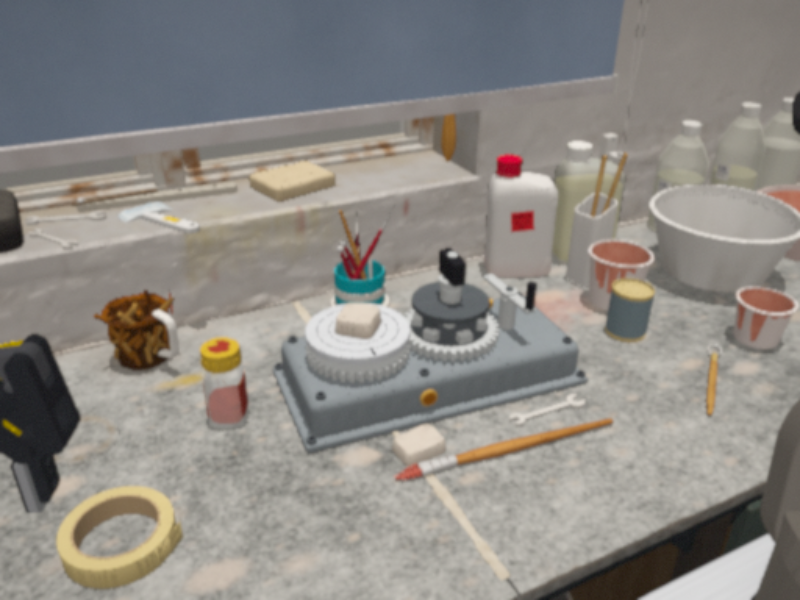

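The top view (800 px) shows the head at (375,283), the spindle and gear at (460,290) with the knob at (463,284), the catch pivot at (519,293) and the peg at (521,324). The scene view agrees, with the sleeve raised and the nose at +x.

Run:
```python
from h import *
f=frame('top')
k=.64
for n,u,v,z in [('head',375,283,96),('gear',460,290,80),('knobtop',463,284,172),('pivot',519,293,106),('peg',521,324,140.5)]:
    print(n,ray(f,u*k,v*k,z).round(1))
# head circle / bright pieces
im=f['img'];g=cv2.cvtColor(im,cv2.COLOR_RGB2GRAY)
c=cv2.HoughCircles(cv2.medianBlur(g,3),cv2.HOUGH_GRADIENT,1,40,param1=120,param2=20,minRadius=22,maxRadius=32)
for u,v,r in c[0]:
    if 190<u<350 and 140<v<230: print(u,v,r,ray(f,u,v,96).round(1),ray(f,u,v,120).round(1))
cv2.imwrite('pics/c.png',cv2.resize(im[140:240,195:370,::-1],None,fx=4.5,fy=4.5,interpolation=cv2.INTER_CUBIC))
```

```text
head [532.1 120.2  96. ]
gear [522.   -0.9  80. ]
knobtop [520.7   2.5 172. ]
pivot [514.1 -80.7 106. ]
peg [469.5 -76.2 140.5]
240.5 180.5 28.0 [533.5 119.1  96. ] [530.8 117.7 120. ]
294.5 183.5 23.5 [5.251e+02 1.000e-01 9.600e+01] [522.6   2.  120. ]
```

View pics/c.png

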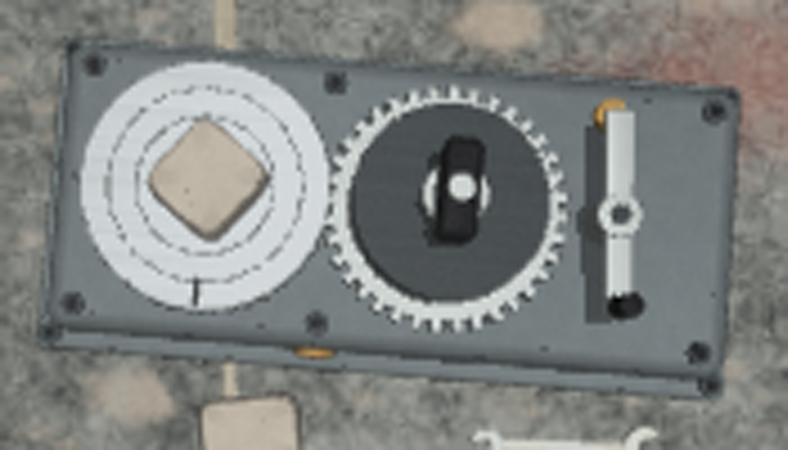

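Request:
{"api": "move_arm", "payload": {"series": [{"tx": -3.3, "ty": -2.3, "tz": -0.3, "roll": -0.04}, {"tx": -6.7, "ty": -4.5, "tz": -0.6, "roll": -0.08}, {"tx": -10, "ty": -6.8, "tz": -1, "roll": -0.12}, {"tx": -13.4, "ty": -9.1, "tz": -1.4, "roll": -0.16}, {"tx": -16.7, "ty": -11.3, "tz": -1.8, "roll": -0.2}, {"tx": -20, "ty": -13.6, "tz": -2.2, "roll": -0.24}, {"tx": -23.4, "ty": -15.9, "tz": -2.6, "roll": -0.28}, {"tx": -26.7, "ty": -18.1, "tz": -3, "roll": -0.32}, {"tx": -30, "ty": -20.4, "tz": -3, "roll": -0.36}, {"tx": -33.4, "ty": -22.6, "tz": -3, "roll": -0.39}]}}

```text
t: 0.98
ee_pos: [443.5, 140.3, 261.6]
ee_rot: [0.034, 0.999, 0.0, 0.0]
ft_force: [0.9, 0.4, -0.2]
width: 85.5
```

```bash
cat > to.py <<'E'
from h import *
import sys
# shift in tool cm to reach world x y z, roll so tool y has angle a deg (from world x)
def to(x,y,z,a=None):
    s=robot.read_state();M=R.from_quat(s['ee_rot']).as_matrix()
    d=M.T@(np.array([x,y,z])-s['ee_pos'])/10
    c=np.degrees(np.arctan2(M[1,1],M[0,1]))
    print('t',round(s['t'],2),'pos',np.round(s['ee_pos'],1),'yaw',c.round(1),'F',np.round(s['ft_force'],2),'M',np.round(s['moment'],2),'w',round(s['width'],1),'j7',round(s['joint_pos'][6],2))
    print('d',d.round(2), 'roll',None if a is None else -np.radians(a-c).round(3))
if __name__=='__main__': to(*map(float,sys.argv[1:]))
E
python3 to.py 523 0 260 86
```

```text
t 0.98 pos [443.5 140.3 261.6] yaw 86.1 F [ 0.87  0.43 -0.22] M [ 0.03 -0.04 -0.01] w 85.5 j7 1.2
d [ -8.88 -13.46   0.15] roll 0.002
```

Request:
{"api": "move_arm", "payload": {"series": [{"tx": -2.2, "ty": -3.3}, {"tx": -4.4, "ty": -6.7}, {"tx": -6.6, "ty": -10}, {"tx": -8.5, "ty": -12.9, "tz": 0.1}, {"tx": -8.9, "ty": -13.5, "tz": 0.1}, {"tx": -8.9, "ty": -13.5, "tz": 0.1}, {"tx": -8.9, "ty": -13.5, "tz": 0.1}]}}

```text
invalid input
```

```bash
python3 - <<'E'
from h import *
f=frame('wrist','w1.png');print(f['c2w'][:3,3].round(0),f['F'])
for n,p in dict(knob=(523,0,172),pivot=(516,-81.7,106),peg=(471,-78,140.5),head=(533.5,119.5,96)).items():print(n,proj(f,p).round(0))
E
python3 to.py 523 0 260 86
```

```text
[373. 146. 404.] 343.30812930113854
knob [ 82. 309.]
pivot [ 30. 267.]
peg [ -6. 237.]
head [241. 265.]
t 1.03 pos [448.4 129.6 261.7] yaw 85.3 F [ 4.17 -6.92  0.32] M [-0.44 -0.31 -0.  ] w 85.1 j7 1.2
d [ -8.49 -12.3    0.3 ] roll -0.012
```

View pics/w1.png

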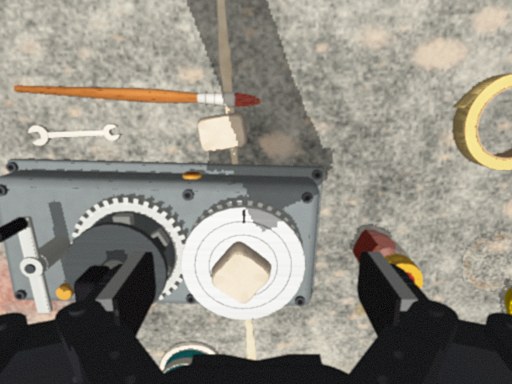

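This wrist view was taken while the arm was still moving. It shows the head at (242,262), the gear at (125,255) and the catch at (35,265). The move was refused, probably because rows need every key, so I'll resend it with all of them.

Request:
{"api": "move_arm", "payload": {"series": [{"tx": -2.2, "ty": -3.3, "tz": 0, "roll": 0}, {"tx": -4.4, "ty": -6.7, "tz": 0, "roll": 0}, {"tx": -6.6, "ty": -10, "tz": 0, "roll": 0}, {"tx": -8.5, "ty": -12.9, "tz": 0, "roll": 0}, {"tx": -8.9, "ty": -13.7, "tz": 0, "roll": 0}, {"tx": -8.9, "ty": -13.7, "tz": 0, "roll": 0}, {"tx": -8.9, "ty": -13.7, "tz": 0, "roll": 0}, {"tx": -8.9, "ty": -13.7, "tz": 0, "roll": 0}]}}

```text
t: 1.7
ee_pos: [521.7, 1.9, 260.9]
ee_rot: [0.033, 0.999, 0.001, -0.001]
ft_force: [1.1, 0.8, 0.9]
width: 85.6
```

```bash
python3 - <<'E'
from h import *
f=frame('wrist','w2.png');print(f['c2w'][:3,3].round(0))
for n,p in dict(knob=(523,0,172),pivot=(516,-81.7,106),peg=(471,-78,140.5),head=(533.5,119.5,96)).items():print(n,proj(f,p).round(0))
cv2.imwrite('pics/w2b.png',cv2.resize(f['img'][:,:,::-1],(800,600)))
E
python3 to.py 523 0 260 86
```

```text
[452.   7. 403.]
knob [252. 202.]
pivot [161. 178.]
peg [145. 131.]
head [383. 180.]
t 1.75 pos [521.7   2.1 261.1] yaw 86.2 F [-0.25 -0.54  0.37] M [ 0.05 -0.02 -0.  ] w 85.6 j7 1.56
d [-0.14 -0.2   0.11] roll 0.004
```

View pics/w2b.png

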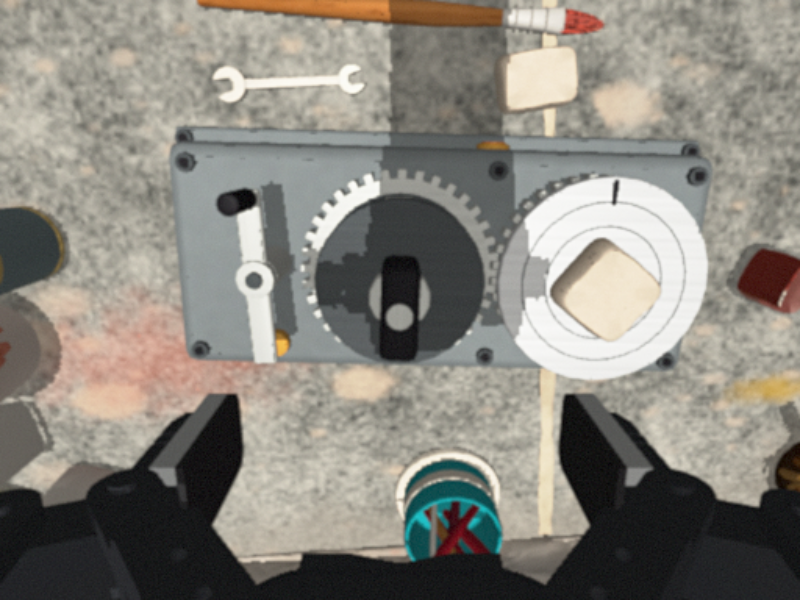

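The knob's bolt head is at (400,317), the peg top at (230,203), the pivot at (254,281) and the head centre at (603,278). All match the predictions within about 3 mm. That puts the axis at about (523, 2) and the bar at about -5°. I'm descending over the knob now.

Request:
{"api": "move_arm", "payload": {"series": [{"tx": -0.1, "ty": 0, "tz": 2.5, "roll": 0.02}, {"tx": -0.1, "ty": 0, "tz": 5, "roll": 0.02}, {"tx": -0.1, "ty": 0, "tz": 7.5, "roll": 0.02}, {"tx": -0.1, "ty": 0, "tz": 9.5, "roll": 0.02}, {"tx": -0.1, "ty": 0, "tz": 11.2, "roll": 0.02}, {"tx": -0.1, "ty": 0, "tz": 12.2, "roll": 0.02}, {"tx": -0.1, "ty": 0, "tz": 12.2, "roll": 0.02}, {"tx": -0.1, "ty": 0, "tz": 12.2, "roll": 0.02}, {"tx": -0.1, "ty": 0, "tz": 12.2, "roll": 0.02}]}}

```text
t: 2.5
ee_pos: [524.3, -0.1, 140.6]
ee_rot: [0.044, 0.999, 0.0, 0.001]
ft_force: [0.7, -0.0, -0.2]
width: 85.3
```

Request:
{"api": "move_arm", "payload": {"grip": -0.2, "series": [{"tx": 0, "ty": 0, "tz": 0, "roll": 0}, {"tx": 0, "ty": 0, "tz": 0, "roll": 0}, {"tx": 0, "ty": 0, "tz": 0, "roll": 0}, {"tx": 0, "ty": 0, "tz": 0, "roll": 0}, {"tx": 0, "ty": 0, "tz": 0, "roll": 0}, {"tx": 0, "ty": 0, "tz": 0, "roll": 0}]}}

```text
t: 3.0
ee_pos: [523.7, -0.1, 139.6]
ee_rot: [0.045, 0.999, 0.0, 0.0]
ft_force: [1.1, 1.5, 0.4]
width: 34.2
```

```bash
python3 - <<'E'
from h import *
f=frame('wrist')
cv2.imwrite('pics/w3.png',cv2.resize(f['img'][:,:,::-1],(640,480)))
E
python3 to.py 523 1.7 137 85
```

```text
t 3.05 pos [ 5.237e+02 -1.000e-01  1.395e+02] yaw 84.9 F [ 0.73  1.17 -0.1 ] M [ 0.3  -0.12  0.04] w 34.3 j7 1.58
d [0.08 0.17 0.25] roll -0.002
```

View pics/w3.png

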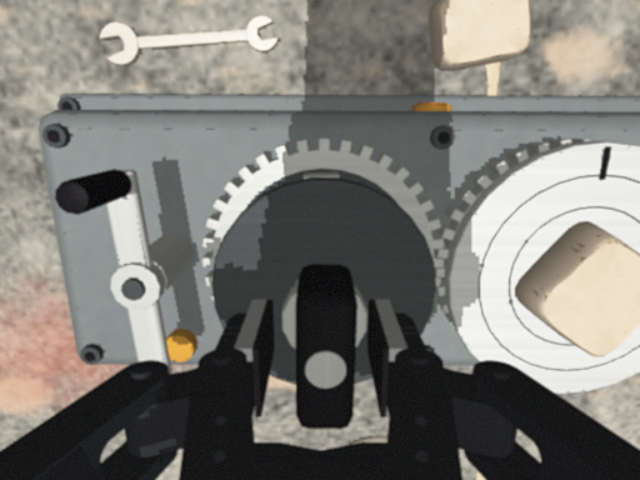

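The knob bar (about 325 px) sits between the pads (mid about 321 px), so it is roughly 1.5 mm towards +y. I'll shift that much and close.

Request:
{"api": "move_arm", "payload": {"series": [{"tx": 0, "ty": 0.15, "tz": 0.2, "roll": 0}, {"tx": 0, "ty": 0.15, "tz": 0.2, "roll": 0}, {"tx": 0, "ty": 0.15, "tz": 0.2, "roll": 0}]}}

```text
t: 3.3
ee_pos: [523.1, 0.4, 136.9]
ee_rot: [0.045, 0.999, -0.0, -0.0]
ft_force: [-0.2, -0.1, 0.1]
width: 34.2
```

Request:
{"api": "move_arm", "payload": {"grip": -1, "series": [{"tx": 0, "ty": 0, "tz": 0, "roll": 0}, {"tx": 0, "ty": 0, "tz": 0, "roll": 0}, {"tx": 0, "ty": 0, "tz": 0, "roll": 0}, {"tx": 0, "ty": 0, "tz": 0, "roll": 0}, {"tx": 0, "ty": 0, "tz": 0, "roll": 0}, {"tx": 0, "ty": 0, "tz": 0, "roll": 0}]}}

```text
t: 3.8
ee_pos: [523.3, 1.2, 137.3]
ee_rot: [0.045, 0.999, 0.0, -0.0]
ft_force: [-0.8, 1.6, 0.4]
width: 27.6
```

```bash
python3 to.py 523 1.7 137 85
```

```text
t 3.8 pos [523.3   1.2 137.3] yaw 84.9 F [-0.81  1.63  0.39] M [0.49 0.22 0.  ] w 27.6 j7 1.58
d [0.03 0.05 0.03] roll -0.002
```

Request:
{"api": "move_arm", "payload": {"series": [{"tx": 0, "ty": 0, "tz": 0, "roll": 0}, {"tx": 0, "ty": 0, "tz": 0, "roll": 0}, {"tx": 0, "ty": 0, "tz": 0, "roll": 0}, {"tx": 0, "ty": 0, "tz": 0, "roll": 0}, {"tx": 0, "ty": 0, "tz": 0, "roll": 0}, {"tx": 0, "ty": 0, "tz": 0, "roll": 0}]}}

```text
t: 4.3
ee_pos: [523.3, 1.2, 137.2]
ee_rot: [0.045, 0.999, 0.0, -0.0]
ft_force: [-0.9, 2.9, 0.4]
width: 27.6
```

```bash
python3 to.py 523 1.7 137 85
```

```text
t 4.3 pos [523.3   1.2 137.2] yaw 84.9 F [-0.88  2.93  0.45] M [ 0.72  0.4  -0.01] w 27.6 j7 1.58
d [0.03 0.05 0.02] roll -0.002
```

It stopped at 27.6 mm, which is wider than the 18 mm bar. The tips are at z=137, below the bar's bottom at 140, and are pinching the light hub under it. I'll open a little, rise 8 mm and close again.

Request:
{"api": "move_arm", "payload": {"grip": -0.2, "series": [{"tx": 0, "ty": 0, "tz": 0, "roll": 0}, {"tx": 0, "ty": 0, "tz": 0, "roll": 0}, {"tx": 0, "ty": 0.05, "tz": -0.4, "roll": 0}, {"tx": 0, "ty": 0.05, "tz": -0.8, "roll": 0}, {"tx": 0, "ty": 0.05, "tz": -0.8, "roll": 0}, {"tx": 0, "ty": 0.05, "tz": -0.8, "roll": 0}]}}

```text
t: 4.8
ee_pos: [524.2, 0.3, 146.0]
ee_rot: [0.045, 0.999, -0.0, 0.001]
ft_force: [-0.2, -0.7, -0.9]
width: 34.3
```

Request:
{"api": "move_arm", "payload": {"grip": -1, "series": [{"tx": 0, "ty": 0, "tz": 0, "roll": 0}, {"tx": 0, "ty": 0, "tz": 0, "roll": 0}, {"tx": 0, "ty": 0, "tz": 0, "roll": 0}, {"tx": 0, "ty": 0, "tz": 0, "roll": 0}, {"tx": 0, "ty": 0, "tz": 0, "roll": 0}, {"tx": 0, "ty": 0, "tz": 0, "roll": 0}, {"tx": 0, "ty": 0, "tz": 0, "roll": 0}, {"tx": 0, "ty": 0, "tz": 0, "roll": 0}]}}

```text
t: 5.47
ee_pos: [523.6, 1.2, 145.4]
ee_rot: [0.045, 0.999, -0.0, 0.0]
ft_force: [-0.5, 0.4, 1.2]
width: 16.7
```

```bash
python3 to.py 523 1.7 145 85
```

```text
t 5.47 pos [523.6   1.2 145.4] yaw 84.9 F [-0.5   0.38  1.22] M [-0.03 -0.12  0.08] w 16.7 j7 1.58
d [0.07 0.04 0.04] roll -0.002
```

The bar is now gripped (16.7 mm). Easing down.

Request:
{"api": "move_arm", "payload": {"series": [{"tx": 0, "ty": 0, "tz": 0.1, "roll": 0}, {"tx": 0, "ty": 0, "tz": 0.2, "roll": 0}, {"tx": 0, "ty": 0, "tz": 0.3, "roll": 0}, {"tx": 0, "ty": 0, "tz": 0.4, "roll": 0}, {"tx": 0, "ty": 0, "tz": 0.5, "roll": 0}, {"tx": 0, "ty": 0, "tz": 0.5, "roll": 0}, {"tx": 0, "ty": 0, "tz": 0.5, "roll": 0}]}}

```text
t: 6.05
ee_pos: [523.6, 1.2, 140.2]
ee_rot: [0.045, 0.999, -0.0, 0.0]
ft_force: [0.9, -0.2, 0.3]
width: 17.0
```

Request:
{"api": "move_arm", "payload": {"series": [{"tx": 0, "ty": 0, "tz": 0.1, "roll": 0}, {"tx": 0, "ty": 0, "tz": 0.2, "roll": 0}, {"tx": 0, "ty": 0, "tz": 0.2, "roll": 0}, {"tx": 0, "ty": 0, "tz": 0.2, "roll": 0}]}}

```text
t: 6.38
ee_pos: [523.7, 1.2, 138.5]
ee_rot: [0.045, 0.999, 0.0, 0.0]
ft_force: [0.8, -0.3, 2.7]
width: 16.8
```

```bash
python3 to.py 523 1.7 138 85
```

```text
t 6.38 pos [523.7   1.2 138.5] yaw 84.9 F [ 0.75 -0.33  2.75] M [-0.07 -0.02 -0.01] w 16.8 j7 1.58
d [0.07 0.04 0.05] roll -0.002
```

Request:
{"api": "move_arm", "payload": {"series": [{"tx": 0, "ty": 0, "tz": 0.1, "roll": 0}, {"tx": 0, "ty": 0, "tz": 0.15, "roll": 0}, {"tx": 0, "ty": 0, "tz": 0.15, "roll": 0}, {"tx": 0, "ty": 0, "tz": 0.15, "roll": 0}]}}

```text
t: 6.72
ee_pos: [523.7, 1.2, 137.2]
ee_rot: [0.045, 0.999, 0.0, 0.0]
ft_force: [-0.3, 0.7, 5.9]
width: 16.7
```

Request:
{"api": "move_arm", "payload": {"series": [{"tx": 0, "ty": 0, "tz": 0, "roll": 0.035}, {"tx": 0, "ty": 0, "tz": 0, "roll": 0.07}, {"tx": 0, "ty": 0, "tz": 0, "roll": 0.07}, {"tx": 0, "ty": 0, "tz": 0, "roll": 0.07}]}}

```text
t: 7.05
ee_pos: [523.7, 1.2, 137.2]
ee_rot: [0.08, 0.997, 0.0, 0.0]
ft_force: [-0.3, 0.0, 4.2]
width: 16.9
```

```bash
python3 to.py 523 1.7 138 85
```

```text
t 7.05 pos [523.7   1.2 137.2] yaw 80.8 F [-0.27  0.03  4.18] M [-0.11  0.12 -0.07] w 16.9 j7 1.51
d [ 0.08  0.04 -0.08] roll -0.073
```

Request:
{"api": "move_arm", "payload": {"series": [{"tx": 0, "ty": 0, "tz": 0, "roll": 0.035}, {"tx": 0, "ty": 0, "tz": 0, "roll": 0.07}, {"tx": 0, "ty": 0, "tz": 0, "roll": 0.07}, {"tx": 0, "ty": 0, "tz": 0, "roll": 0.07}]}}

```text
t: 7.38
ee_pos: [523.7, 1.2, 137.2]
ee_rot: [0.115, 0.993, 0.0, 0.0]
ft_force: [0.4, 0.0, 5.6]
width: 17.0
```

Request:
{"api": "move_arm", "payload": {"series": [{"tx": 0, "ty": 0, "tz": 0, "roll": 0.035}, {"tx": 0, "ty": 0, "tz": 0, "roll": 0.07}, {"tx": 0, "ty": 0, "tz": 0, "roll": 0.07}, {"tx": 0, "ty": 0, "tz": 0, "roll": 0.07}]}}

```text
t: 7.72
ee_pos: [523.6, 1.2, 137.2]
ee_rot: [0.15, 0.989, 0.0, 0.0]
ft_force: [0.9, 1.3, 4.9]
width: 16.8
```

Request:
{"api": "move_arm", "payload": {"series": [{"tx": 0, "ty": 0, "tz": 0, "roll": 0.035}, {"tx": 0, "ty": 0, "tz": 0, "roll": 0.07}, {"tx": 0, "ty": 0, "tz": 0, "roll": 0.07}, {"tx": 0, "ty": 0, "tz": 0, "roll": 0.07}]}}

```text
t: 8.05
ee_pos: [523.6, 1.1, 137.2]
ee_rot: [0.184, 0.983, 0.0, 0.0]
ft_force: [-0.5, 0.3, 5.3]
width: 16.7
```

Request:
{"api": "move_arm", "payload": {"series": [{"tx": 0, "ty": 0, "tz": 0, "roll": 0.035}, {"tx": 0, "ty": 0, "tz": 0, "roll": 0.07}, {"tx": 0, "ty": 0, "tz": 0, "roll": 0.07}, {"tx": 0, "ty": 0, "tz": 0, "roll": 0.07}]}}

```text
t: 8.38
ee_pos: [523.6, 1.1, 137.2]
ee_rot: [0.218, 0.976, 0.0, 0.0]
ft_force: [-0.1, 0.8, 4.0]
width: 17.0
```

```bash
python3 to.py 523 1.7 138 85
```

```text
t 8.38 pos [523.6   1.1 137.2] yaw 64.8 F [-0.1   0.77  4.  ] M [-0.07  0.15 -0.07] w 17.0 j7 1.25
d [ 0.08  0.03 -0.08] roll -0.353
```

Request:
{"api": "move_arm", "payload": {"series": [{"tx": 0, "ty": 0, "tz": 0, "roll": 0.035}, {"tx": 0, "ty": 0, "tz": 0, "roll": 0.07}, {"tx": 0, "ty": 0, "tz": 0, "roll": 0.07}, {"tx": 0, "ty": 0, "tz": 0, "roll": 0.07}]}}

```text
t: 8.72
ee_pos: [523.6, 1.1, 137.0]
ee_rot: [0.252, 0.968, 0.0, 0.0]
ft_force: [-0.2, -0.5, 4.8]
width: 17.0
```

Request:
{"api": "move_arm", "payload": {"series": [{"tx": 0, "ty": 0, "tz": 0, "roll": 0.035}, {"tx": 0, "ty": 0, "tz": 0, "roll": 0.07}, {"tx": 0, "ty": 0, "tz": 0, "roll": 0.07}, {"tx": 0, "ty": 0, "tz": 0, "roll": 0.07}]}}

```text
t: 9.05
ee_pos: [523.5, 1.1, 136.4]
ee_rot: [0.285, 0.958, -0.0, 0.0]
ft_force: [1.4, -1.6, 1.8]
width: 17.1
```

```bash
python3 to.py 523 1.7 138 85
```

```text
t 9.05 pos [523.5   1.1 136.4] yaw 56.9 F [ 1.43 -1.58  1.8 ] M [-0.14 -0.19 -0.  ] w 17.1 j7 1.13
d [ 0.07  0.02 -0.16] roll -0.491
```

Request:
{"api": "move_arm", "payload": {"series": [{"tx": 0, "ty": 0, "tz": 0, "roll": 0}, {"tx": 0, "ty": 0, "tz": 0, "roll": 0}]}}

```text
t: 9.22
ee_pos: [523.5, 1.1, 136.6]
ee_rot: [0.286, 0.958, -0.0, 0.0]
ft_force: [2.1, -0.6, 1.1]
width: 17.0
```

```bash
python3 to.py 523 1.7 138 85
```

```text
t 9.22 pos [523.5   1.1 136.6] yaw 56.8 F [ 2.12 -0.63  1.1 ] M [-0.14 -0.24  0.09] w 17.0 j7 1.13
d [ 0.08  0.02 -0.14] roll -0.492
```

The force fell from about 5 N to 1 N, so the dogs have dropped in. Pressing on in gentle steps.

Request:
{"api": "move_arm", "payload": {"series": [{"tx": 0, "ty": 0, "tz": 0.1, "roll": 0}, {"tx": 0, "ty": 0, "tz": 0.2, "roll": 0}, {"tx": 0, "ty": 0, "tz": 0.3, "roll": 0}, {"tx": 0, "ty": 0, "tz": 0.3, "roll": 0}, {"tx": 0, "ty": 0, "tz": 0.3, "roll": 0}]}}

```text
t: 9.63
ee_pos: [523.5, 1.1, 133.7]
ee_rot: [0.286, 0.958, -0.0, 0.0]
ft_force: [1.8, -1.2, 0.4]
width: 17.3
```

Request:
{"api": "move_arm", "payload": {"series": [{"tx": 0, "ty": 0, "tz": 0.1, "roll": 0}, {"tx": 0, "ty": 0, "tz": 0.2, "roll": 0}, {"tx": 0, "ty": 0, "tz": 0.3, "roll": 0}, {"tx": 0, "ty": 0, "tz": 0.4, "roll": 0}, {"tx": 0, "ty": 0, "tz": 0.4, "roll": 0}, {"tx": 0, "ty": 0, "tz": 0.4, "roll": 0}, {"tx": 0, "ty": 0, "tz": 0.4, "roll": 0}]}}

```text
t: 10.22
ee_pos: [523.5, 1.1, 130.0]
ee_rot: [0.286, 0.958, 0.0, 0.0]
ft_force: [-0.0, -0.9, 3.9]
width: 17.1
```

```bash
python3 to.py 523 1.7 138 85
```

```text
t 10.22 pos [523.5   1.1 130. ] yaw 56.8 F [-0.03 -0.92  3.88] M [-0.26  0.02  0.06] w 17.1 j7 1.13
d [ 0.07  0.02 -0.8 ] roll -0.492
```

Request:
{"api": "move_arm", "payload": {"series": [{"tx": 0, "ty": 0, "tz": 0.1, "roll": 0}, {"tx": 0, "ty": 0, "tz": 0.1, "roll": 0}, {"tx": 0, "ty": 0, "tz": 0.1, "roll": 0}, {"tx": 0, "ty": 0, "tz": 0.1, "roll": 0}]}}

```text
t: 10.55
ee_pos: [523.6, 1.1, 129.1]
ee_rot: [0.286, 0.958, 0.0, 0.0]
ft_force: [-1.0, -0.3, 4.5]
width: 16.8
```

Request:
{"api": "move_arm", "payload": {"series": [{"tx": 0, "ty": 0, "tz": -0.05, "roll": 0}, {"tx": 0, "ty": 0, "tz": -0.1, "roll": 0}, {"tx": 0, "ty": 0, "tz": -0.15, "roll": 0}, {"tx": 0, "ty": 0, "tz": -0.15, "roll": 0}]}}

```text
t: 10.88
ee_pos: [523.6, 1.1, 130.3]
ee_rot: [0.286, 0.958, -0.0, 0.0]
ft_force: [0.9, -0.6, 3.0]
width: 16.8
```

Request:
{"api": "move_arm", "payload": {"grip": 0, "series": [{"tx": 0, "ty": 0, "tz": 0, "roll": 0}, {"tx": 0, "ty": 0, "tz": 0, "roll": 0}, {"tx": 0, "ty": 0, "tz": 0, "roll": 0}, {"tx": 0, "ty": 0, "tz": 0, "roll": 0}, {"tx": 0, "ty": 0, "tz": 0, "roll": 0}]}}

```text
t: 11.3
ee_pos: [523.1, 1.5, 129.9]
ee_rot: [0.286, 0.958, -0.0, -0.001]
ft_force: [0.7, 0.1, 0.1]
width: 42.7
```

```bash
python3 to.py 523 1.7 230 56.8
```

```text
t 11.3 pos [523.1   1.5 129.9] yaw 56.8 F [0.67 0.09 0.12] M [-0.03  0.05  0.  ] w 42.7 j7 1.13
d [ 3.000e-02  1.000e-02 -1.001e+01] roll -0.0
```

Request:
{"api": "move_arm", "payload": {"series": [{"tx": 0, "ty": 0, "tz": -0.5, "roll": 0}, {"tx": 0, "ty": 0, "tz": -2.5, "roll": 0}, {"tx": 0, "ty": 0, "tz": -5, "roll": -0.1}, {"tx": 0, "ty": 0, "tz": -7.5, "roll": -0.2}, {"tx": 0, "ty": 0, "tz": -10, "roll": -0.3}, {"tx": 0, "ty": 0, "tz": -10, "roll": -0.42}, {"tx": 0, "ty": 0, "tz": -10, "roll": -0.54}, {"tx": 0, "ty": 0, "tz": -10, "roll": -0.54}, {"tx": 0, "ty": 0, "tz": -10, "roll": -0.54}, {"tx": 0, "ty": 0, "tz": -10, "roll": -0.54}]}}

```text
t: 12.13
ee_pos: [523.2, 1.2, 230.1]
ee_rot: [0.021, 1.0, -0.0, -0.0]
ft_force: [-0.4, -0.7, -0.1]
width: 42.8
```

```bash
python3 - <<'E'
from h import *
f=frame('wrist','w4.png')
for n,p in dict(knob=(523,1.7,158),pivot=(516,-81,106),peg=(471,-77,140.5),head=(534,121,96)).items():print(n,proj(f,p).round(0)*1.5)
cv2.imwrite('pics/w4b.png',cv2.resize(f['img'][:,:,::-1],(768,576)))
E
python3 to.py 471 -77 215 120
```

```text
knob [384.  310.5]
pivot [228.  274.5]
peg [202.5 193.5]
head [598.5 286.5]
t 12.18 pos [523.3   1.2 230. ] yaw 87.6 F [-0.65  0.39  0.07] M [-0.01 -0.02 -0.01] w 42.7 j7 1.6
d [ 4.89 -8.03  1.51] roll -0.565
```

View pics/w4b.png

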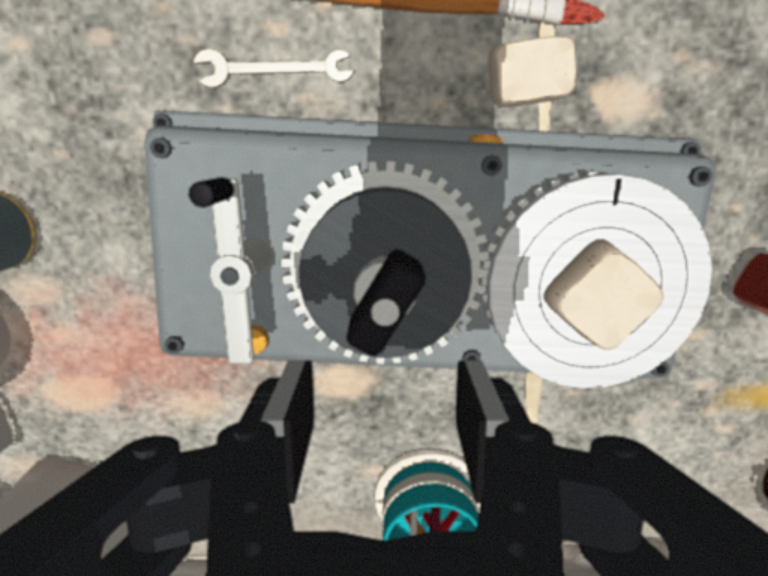

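The peg top is at (203,193) and the pivot at (230,275), both as predicted. The knob's bolt is at (385,313), which fits the home height. The head mark is still in its place. Going over the peg.

Request:
{"api": "move_arm", "payload": {"series": [{"tx": 1.5, "ty": -2.5, "tz": 0, "roll": -0.12}, {"tx": 3, "ty": -5, "tz": 0, "roll": -0.24}, {"tx": 4.4, "ty": -7.2, "tz": 0, "roll": -0.36}, {"tx": 4.9, "ty": -8, "tz": 0.5, "roll": -0.48}, {"tx": 4.9, "ty": -8, "tz": 1.5, "roll": -0.56}, {"tx": 4.9, "ty": -8, "tz": 3, "roll": -0.56}, {"tx": 4.9, "ty": -8, "tz": 5, "roll": -0.56}, {"tx": 4.9, "ty": -8, "tz": 7, "roll": -0.56}, {"tx": 4.9, "ty": -8, "tz": 7, "roll": -0.56}, {"tx": 4.9, "ty": -8, "tz": 7, "roll": -0.56}]}}

```text
t: 13.02
ee_pos: [470.4, -76.6, 159.5]
ee_rot: [-0.257, 0.966, 0.0, -0.001]
ft_force: [0.9, -0.3, 0.7]
width: 42.7
```

```bash
python3 - <<'E'
from h import *
f=frame('wrist','w5.png')
print(proj(f,(471,-77,140.5)))
cv2.imwrite('pics/w5b.png',cv2.resize(f['img'][:,:,::-1],(640,480)))
E
python3 to.py 471 -77 116 120
```

```text
[254.12440389 240.0760277 ]
t 13.07 pos [471.6 -76.8 160.7] yaw 119.8 F [ 0.44 -0.26  0.5 ] M [-0.01 -0.04 -0.03] w 42.6 j7 2.31
d [0.06 0.01 4.47] roll -0.004
```

View pics/w5b.png

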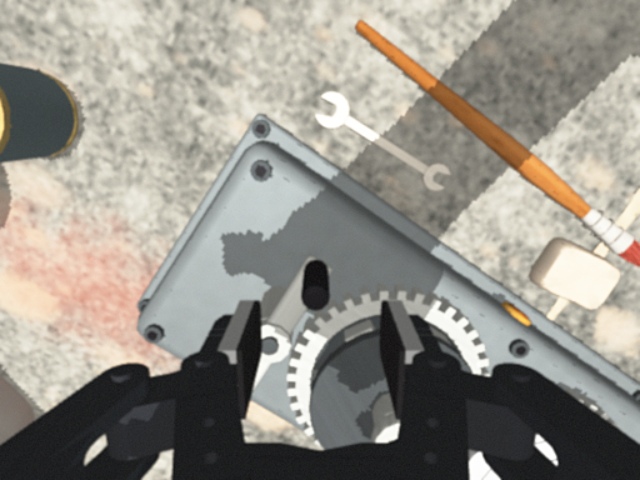

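The peg top is at (316,297), against a predicted (318,300), and centred between the pads. Descending and gripping.

Request:
{"api": "move_arm", "payload": {"series": [{"tx": 0, "ty": 0, "tz": 1.5, "roll": 0}, {"tx": 0, "ty": 0, "tz": 3, "roll": 0}, {"tx": 0, "ty": 0, "tz": 4, "roll": 0}, {"tx": 0, "ty": 0, "tz": 4.3, "roll": 0}, {"tx": 0, "ty": 0, "tz": 4.3, "roll": 0}, {"tx": 0, "ty": 0, "tz": 4.3, "roll": 0}]}}

```text
t: 13.57
ee_pos: [472.1, -76.9, 118.1]
ee_rot: [-0.257, 0.966, -0.0, 0.001]
ft_force: [-0.8, -0.3, 0.5]
width: 42.7
```

Request:
{"api": "move_arm", "payload": {"grip": -1, "series": [{"tx": 0, "ty": 0, "tz": 0, "roll": 0}, {"tx": 0, "ty": 0, "tz": 0, "roll": 0}, {"tx": 0, "ty": 0, "tz": 0, "roll": 0}, {"tx": 0, "ty": 0, "tz": 0, "roll": 0}, {"tx": 0, "ty": 0, "tz": 0, "roll": 0}, {"tx": 0, "ty": 0, "tz": 0, "roll": 0}, {"tx": 0, "ty": 0, "tz": 0, "roll": 0}, {"tx": 0, "ty": 0, "tz": 0, "roll": 0}]}}

```text
t: 14.23
ee_pos: [472.3, -77.0, 118.2]
ee_rot: [-0.257, 0.966, -0.0, 0.001]
ft_force: [0.1, -0.4, 4.1]
width: 9.5
```

Run:
```python
from to import *
to(471,-77,116,120)
s=robot.read_state();M=R.from_quat(s['ee_rot']).as_matrix();p0=np.array(s['ee_pos'])
a0=np.radians(-5)+np.pi
c=p0[:2]-45*np.array([np.cos(a0),np.sin(a0)]);print('pivot',c)
for q in np.arange(.15,1.5,.15):
    p=c+45*np.array([np.cos(a0+q),np.sin(a0+q)])
    print(round(q,2),p.round(0),(M.T@np.append(p-p0[:2],0)/10)[:2].round(2))
```

```text
t 14.23 pos [472.3 -77.  118.2] yaw 119.8 F [ 0.07 -0.44  4.15] M [-0.08 -0.04  0.  ] w 9.5 j7 2.33
d [0.11 0.06 0.21] roll -0.003
pivot [517.0979782  -80.92511267]
0.15 [472. -84.] [ 0.34 -0.58]
0.3 [473. -90.] [ 0.59 -1.21]
0.45 [475. -97.] [ 0.75 -1.86]
0.6 [ 478. -103.] [ 0.81 -2.53]
0.75 [ 482. -109.] [ 0.76 -3.21]
0.9 [ 486. -114.] [ 0.61 -3.87]
1.05 [ 491. -118.] [ 0.37 -4.5 ]
1.2 [ 497. -121.] [ 0.04 -5.08]
1.35 [ 503. -124.] [-0.38 -5.61]
1.5 [ 510. -125.] [-0.87 -6.07]
```

Request:
{"api": "move_arm", "payload": {"series": [{"tx": 0.18, "ty": -0.28, "tz": 0, "roll": 0}, {"tx": 0.34, "ty": -0.58, "tz": 0, "roll": 0}, {"tx": 0.48, "ty": -0.9, "tz": 0, "roll": 0}, {"tx": 0.59, "ty": -1.21, "tz": 0, "roll": 0}, {"tx": 0.68, "ty": -1.54, "tz": 0, "roll": 0}, {"tx": 0.75, "ty": -1.86, "tz": 0, "roll": 0}, {"tx": 0.79, "ty": -2.2, "tz": 0, "roll": 0}, {"tx": 0.81, "ty": -2.53, "tz": 0, "roll": 0}, {"tx": 0.81, "ty": -2.53, "tz": 0, "roll": 0}]}}

```text
t: 14.98
ee_pos: [474.4, -101.6, 117.8]
ee_rot: [-0.258, 0.966, 0.002, -0.002]
ft_force: [-5.3, 1.5, 9.3]
width: 9.7
```

```bash
python3 to.py 478 -103 118 120
```

```text
t 14.98 pos [ 474.4 -101.6  117.8] yaw 119.9 F [-5.31  1.51  9.31] M [0.3  1.3  0.15] w 9.7 j7 2.4
d [-0.24 -0.3  -0.02] roll -0.002
```

Request:
{"api": "move_arm", "payload": {"series": [{"tx": 0.2, "ty": -0.34, "tz": 0, "roll": 0}, {"tx": 0.15, "ty": -0.68, "tz": 0, "roll": 0}, {"tx": 0.1, "ty": -1, "tz": 0, "roll": 0}, {"tx": 0, "ty": -1.34, "tz": 0, "roll": 0}, {"tx": -0.1, "ty": -1.66, "tz": 0, "roll": 0}, {"tx": -0.24, "ty": -1.97, "tz": 0, "roll": 0}, {"tx": -0.4, "ty": -2.27, "tz": 0, "roll": 0}, {"tx": -0.57, "ty": -2.55, "tz": 0, "roll": 0}, {"tx": -0.78, "ty": -2.82, "tz": 0, "roll": 0}, {"tx": -0.78, "ty": -2.82, "tz": 0, "roll": 0}]}}

```text
t: 15.82
ee_pos: [493.9, -123.9, 117.4]
ee_rot: [-0.258, 0.966, 0.001, -0.004]
ft_force: [-8.0, 0.5, 12.2]
width: 10.0
```

```bash
python3 to.py 510 -125 118 120
```

```text
t 15.82 pos [ 493.9 -123.9  117.4] yaw 119.8 F [-7.97  0.53 12.23] M [-0.16  1.89  0.41] w 10.0 j7 2.44
d [-1.34 -0.89 -0.07] roll -0.003
```

Request:
{"api": "move_arm", "payload": {"series": [{"tx": -0.2, "ty": -0.2, "tz": 0, "roll": 0}, {"tx": -0.4, "ty": -0.3, "tz": 0, "roll": 0}, {"tx": -0.4, "ty": -0.3, "tz": 0, "roll": 0}, {"tx": -0.4, "ty": -0.3, "tz": 0, "roll": 0}]}}

```text
t: 16.15
ee_pos: [498.9, -126.3, 117.4]
ee_rot: [-0.257, 0.966, 0.0, -0.004]
ft_force: [-7.5, -2.9, 9.3]
width: 9.8
```

```bash
python3 to.py 510 -125 118 120;python3 - <<'E'
from h import *
a=frame('scene');b=frame('wrist')
u,v=proj(a,(515,-60,110)).astype(int)
i=cv2.resize(a['img'][v-60:v+60,u-90:u+50],(560,480),interpolation=cv2.INTER_CUBIC)
cv2.imwrite('pics/s6.png',i[:,:,::-1])
E
```

```text
t 16.15 pos [ 498.9 -126.3  117.4] yaw 119.8 F [-7.55 -2.93  9.35] M [-0.57  1.69  0.2 ] w 9.8 j7 2.45
d [-1.02 -0.44 -0.07] roll -0.004
```

View pics/s6.png

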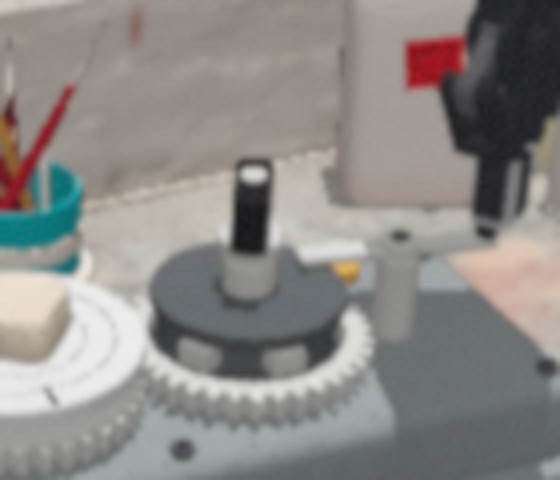

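The view shows the sleeve down with its dogs between the teeth, and the catch nose at (300-350,252) passing over the flange edge. Swinging on to the stop.

Request:
{"api": "move_arm", "payload": {"series": [{"tx": -0.25, "ty": -0.12, "tz": 0, "roll": 0}, {"tx": -0.5, "ty": -0.25, "tz": 0, "roll": 0}, {"tx": -0.75, "ty": -0.37, "tz": 0, "roll": 0}, {"tx": -1, "ty": -0.48, "tz": 0, "roll": 0}, {"tx": -1, "ty": -0.48, "tz": 0, "roll": 0}, {"tx": -1, "ty": -0.48, "tz": 0, "roll": 0}]}}

```text
t: 16.75
ee_pos: [506.2, -126.4, 117.4]
ee_rot: [-0.256, 0.967, 0.001, -0.007]
ft_force: [-14.9, -4.0, 16.3]
width: 9.5
```

```bash
python3 to.py 510 -126 118 120
```

```text
t 16.75 pos [ 506.2 -126.4  117.4] yaw 119.7 F [-14.89  -3.95  16.27] M [-0.72  3.03  0.46] w 9.5 j7 2.44
d [-0.35 -0.15 -0.07] roll -0.005
```

Request:
{"api": "move_arm", "payload": {"series": [{"tx": 0.2, "ty": 0.1, "tz": 0, "roll": 0}, {"tx": 0.35, "ty": 0.15, "tz": 0, "roll": 0}, {"tx": 0.35, "ty": 0.15, "tz": 0, "roll": 0}]}}

```text
t: 17.0
ee_pos: [505.7, -126.3, 117.6]
ee_rot: [-0.257, 0.967, -0.0, -0.004]
ft_force: [-8.5, -3.2, 10.7]
width: 9.6
```

Request:
{"api": "move_arm", "payload": {"grip": -0.2, "series": [{"tx": 0.35, "ty": 0, "tz": 0, "roll": 0}, {"tx": 0.35, "ty": 0, "tz": 0, "roll": 0}, {"tx": 0, "ty": 0, "tz": 0, "roll": 0}, {"tx": 0, "ty": 0, "tz": 0, "roll": 0}, {"tx": 0, "ty": 0, "tz": 0, "roll": 0}]}}

```text
t: 17.42
ee_pos: [510.3, -122.8, 116.9]
ee_rot: [-0.258, 0.966, 0.0, -0.0]
ft_force: [0.5, -1.5, -0.5]
width: 34.2
```

```bash
python3 to.py 510 -126 118 120
```

```text
t 17.42 pos [ 510.3 -122.8  116.9] yaw 119.9 F [ 0.51 -1.53 -0.55] M [-0.05 -0.02  0.  ] w 34.2 j7 2.44
d [ 0.19 -0.26 -0.11] roll -0.002
```

Released. Lifting clear and checking the result.

Request:
{"api": "move_arm", "payload": {"series": [{"tx": 0, "ty": 0, "tz": -1, "roll": 0}, {"tx": 0, "ty": 0, "tz": -3, "roll": 0}, {"tx": 0, "ty": 0, "tz": -6, "roll": 0}, {"tx": 0, "ty": 0, "tz": -9, "roll": 0}, {"tx": 3, "ty": 0, "tz": -11, "roll": 0}, {"tx": 6, "ty": 0, "tz": -12, "roll": 0}, {"tx": 9, "ty": 0, "tz": -12, "roll": 0}, {"tx": 9, "ty": 0, "tz": -12, "roll": 0}, {"tx": 9, "ty": 0, "tz": -12, "roll": 0}]}}

```text
t: 18.17
ee_pos: [430.9, -169.6, 238.5]
ee_rot: [-0.255, 0.967, -0.0, 0.001]
ft_force: [0.3, 0.5, 0.5]
width: 34.1
```

```bash
python3 to.py 510 -126 118 120;python3 - <<'E'
from h import *
a=frame('top');b=frame('scene')
i=cv2.resize(a['img'][140:240,195:370],None,fx=3,fy=3,interpolation=cv2.INTER_CUBIC)
u,v=proj(b,(520,0,110)).astype(int)
j=cv2.resize(b['img'][v-60:v+60,u-140:u+80],(525,286),interpolation=cv2.INTER_CUBIC)
cv2.imwrite('pics/e.png',np.vstack([i,j])[:,:,::-1])
E
```

```text
t 18.17 pos [ 430.9 -169.6  238.5] yaw 119.6 F [0.26 0.49 0.51] M [ 0.02 -0.04  0.03] w 34.1 j7 2.49
d [-9.01 -0.1  12.07] roll -0.007
```

View pics/e.png

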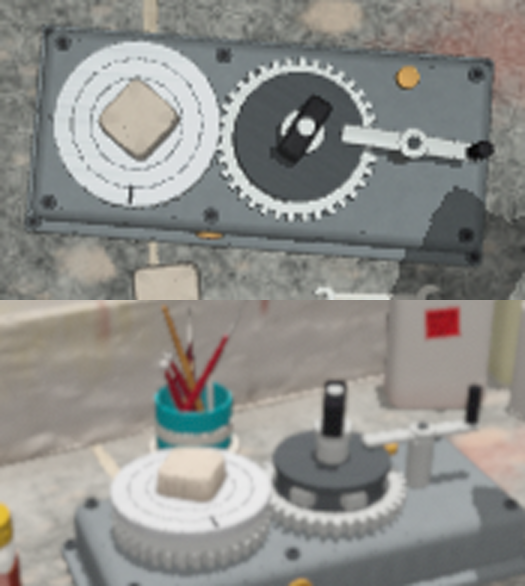

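The nose at (345,133) lies over the flange and points at the spindle, which is about 1.5 rad. The head mark is at (131,194), i.e. crop pixel (43.7,64.7) now against (43.3,64.9) at the start. The arm is clear, so I'm handing in.

```bash
python3 -c "
from workcell import robot
print(robot.job_done())"
```

```text
the job is handed in; nothing more can be done
None
```

The wheel is in gear and the catch is swung over the flange. I handed the job in at about 18 s; no verdict is reported.

- **Meshing:** I pressed the knob at about 5 N and turned it about 28° one way. The force then fell from 5 N to 1 N as the dogs dropped in. I pressed it home (about 15 mm of knob travel including the spring, at most about 6 N) and let go.
- **Catch:** I moved it by its peg to the stop, where the wrist felt about 15 N sideways. I then backed off and released it.
- **Last checks:** The final pictures show the nose over the flange at about 1.5 rad and the dogs between the teeth. The head mark has moved less than 1 pixel, about 1 mm. The arm is clear and feels no contact force.
- **What went wrong or disagreed:**
  - My first grip was too low and closed on the hub (27.6 mm), so I regripped 8 mm higher.
  - One move call was refused for leaving out keys.
  - While swinging the catch, the arm lagged its commanded arc by several mm, because my estimate of the pivot was slightly off. Forces stayed well within limits.

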